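# Hold the lid over its pan to check the fit

## Task

Check whether the flat steel lid suits the narrow steel pan before it goes on: take the lid by its black handle, carry it over the row of jars that stands between them, and bring it level to just above the pan, about two centimetres over the rim, centred on it and squared up with it, without the lid ever touching the pan. Finish while still holding it there: do not put it down or let go. Leave the pan, the two jars and the small tin in the row where they stand.

Things in the scene. Friction and masses are not known exactly. Their poses are not given: they have to be found in the camera images.
- lid: Flat steel pan lid, 116 (x) by 184 mm (y), 5 mm thick, 8 mm in the middle, 0.18 to 0.35 kg, lying on the worktop, left or right of the row of jars (pan on the other side). Origin: centre of the underside, z up. Black bar handle over its centre along y: 110 mm long, 16 mm wide (x), 30 to 44 mm above the underside, on thin posts at y = -42 and 42 mm. Pinch it across x at its middle (balance point).
- lid_handle (a point): Centre of the lid's handle bar, 37 mm above the lid's underside, over the lid's centre.
- pan: Narrow stainless-steel gastro pan standing on the worktop, open upward, rim 110 mm (its x) by 177 mm (its y), 65 mm high, loose, 0.4 kg. Origin: centre of its underside; z up; the rim's top is 65 mm above the origin. The lid fits it with its long axis along the pan's long axis (y), either way round.
- spice_jar: Glass spice jar with green cap, 46 mm across, 106 mm tall, loose, in the row between lid and pan. Origin: centre of its underside.
- pepper: Small milk-churn-shaped glass shaker, 64 mm across, 116 mm tall (the tallest in the row), loose, in the row between lid and pan. Origin: centre of its underside.
- tin: Low food tin, 75 mm across, 58 mm tall, loose, the rear end of the row between lid and pan. Origin: centre of its underside.
Things that resemble listed ones, but are neither listed nor needed, are in the scene too. What is shaped like the pepper but red is not meant.

How it is judged:
By the outcome, as a careful person would: the job done as asked, in the order asked, and still so for the second after the job is handed in, while the arm keeps its last pose, push and grip.
It also fails if it takes over 40 s, if anything falls off the work surface, if the arm or the gripper's body presses on something with over 40 N, if the wrist force passes 120 N, or if a joint passes its speed limit or range.

## Robot

A 7-joint arm with a two-finger parallel gripper is mounted at the origin on a cart in front of the work surface, level with it; the furniture and walls round the work are solid. World frame = base frame: x ahead of the robot, y to its left, z up, the work surface at z = 0. Lengths are in m, angles in degrees, forces in N, time in s.
With the tool pointing down it reaches from about 0.4 to 0.75 m from the base axis. Payload 19.5 kg.
Tool frame: the origin (TCP) lies midway between the tips of the shut fingers; the grasp point (between the pads) lies robot.tcp_to_grasp behind it (robot.tcp_to_grasp is the distance from the TCP to the grasp point, in m); z points along the fingers, y is the line along which they close (so a half turn about z gives the same grasp; the last joint's range is limited). The gripper opens to 85 mm and grips with 20 to 120 N. Pads are 22 mm wide; open, the fingers measure 114 mm over their backs; the gripper's body (76 mm by 85 mm) begins 54 mm behind the grasp point. The pads swing forward as they close: fully open they stand 13 mm farther back than shut.
Start: joints at [70.147, 40.479, -1.581, 85.061, 1.261, 54.483, -4.326], TCP at [0.173, -0.548, 0.231] pointing down, gripper open.
Joint ranges: [-155.06, 155.06], [-18.47, 123.98], [-90, 86.84], [0, 140.48], [-83.41, 263.41], [0, 116], [-161.91, 161.91]. Speed limits (degrees/s): [108.29, 108.29, 147.25, 147.25, 172.46, 172.46, 172.46].

## Interface

Orientations are given as [roll, pitch, yaw] about the fixed x, y, z axes, in that order (R = Rz(yaw) Ry(pitch) Rx(roll)).
In Python, from workcell import robot gives the robot as it stands.
- The arm moves only by the tool move_arm, never from a script. Its argument "motion" is a list of rows, each a list of 7 numbers: the turn, a rotation vector about the world's x, y, z in degrees, then the shift along the world's x, y, z in mm, then the opening, from -1 (shut) to 1 (fully open). In form: [[wx, wy, wz, dx, dy, dz, hand], ...]. A call has 1 to 12 rows; each row is the pose to reach, as a shift and turn from the pose commanded when the call began; what a row does not reach only later rows make up. A row lasts 1/12 s, in which the tool goes at most 41.7 mm and 7.16 degrees, less where a joint would pass 70% of its speed; a pose out of reach is approached as far as the arm can. A call with a gripper value outside its range is refused whole. The fingers move at their own pace and stop on an object; "grip_force" is the grip in N (left out, the last holds). Time passes only in rows, so rows that repeat a pose let the fingers close. It gives the time, the measured TCP pose, the force, the opening and the grip force at its end, in the units of the state.
- robot.get_state(): the state, without advancing time (a new reading comes with each control period).
- robot.capture(name): name is "scene" or "top"; returns the picture (384x512x3 uint8, blue, green, red); there is no depth.
- robot.calibration(name): a dict with "fovy" (degrees; the focal length in pixels is half the picture's height over the tangent of half this angle, whatever the lens; pixels are square), "cx", "cy" (the principal point, pixels), "extrinsics" (4x4, takes a point from camera to world coordinates). Camera axes: x right, y down, z forward; pixel columns grow to the right and rows downward; lengths in m; the calibration is good to about 2 mm. A picture is of the moment at which its call begins. calibration takes no time and is no camera call.
- robot.close_job(): hands the job in; it is judged then, once.
The state is a dict: "time_s": time; "qpos": joint angles; "qd": joint speeds; "joint_torque": joint torques, N m; "tcp_pos": TCP position; "ee_rot": TCP orientation; "ft_force": force on the tool from outside, world axes, zero at the start; "ft_torque": the same for the moment, N m; "grip_width": opening from 0.0 (shut) to 1.0 (fully open); "grip_force": force on a finger pad.
Only numpy, scipy, OpenCV 4.12 (cv2) and the standard library are available. Lean on these libraries where they do the work, as an engineer would, in place of code of your own. Each camera call takes 0.05 s, during which the arm holds its last target. There are 200 camera calls.

## Working session

There is one attempt and no reset: what is moved stays moved. The work goes in short steps, Python scripts to look and compute and a tool call to move; the robot and the scene stay as the last step left them, time stands still between calls to the robot, and variables do not carry over. Pictures are saved under pics/ and viewed, at most 10 in all, crops included, and the job is handed in when it is done.

Besides the shell and the picture viewer there is one more tool, called by a JSON object that holds its "method" and its "body". move_arm: Moves the arm, as the interface text tells. Its arguments: {"type":"object","properties":{"motion":{"type":"array","items":{"type":"array","items":{"type":"number"}}},"grip_force":{"type":"number"}},"required":["motion"]}

```bash
mkdir -p pics
cat > h.py <<'E'
import numpy as np, cv2
from workcell import robot
def ray(name,u,v):
    c=robot.calibration(name); f=192/np.tan(np.radians(c["fovy"]/2)); T=np.array(c["extrinsics"])
    d=T[:3,:3]@np.array([(u-c["cx"])/f,(v-c["cy"])/f,1]); return T[:3,3],d
def onz(name,u,v,z):
    o,d=ray(name,u,v); return o+d*(z-o[2])/d[2]
E
python3 - <<'E'
from h import *
for n in("scene","top"):
    im=robot.capture(n); cv2.imwrite(f"pics/{n}0.png",im); c=robot.calibration(n); print(n,c)
s=robot.get_state(); print(s["time_s"],s["tcp_pos"],s["ee_rot"],s["grip_width"],robot.tcp_to_grasp)
E
```

```text
scene {'fovy': 53.36190274777778, 'cx': 254.107415576743, 'cy': 193.57479048261024, 'extrinsics': array([[ 0.910811  , -0.18391315,  0.36959339,  0.14487993],
       [-0.41224519, -0.4525739 ,  0.79071535, -0.94722399],
       [ 0.02184538, -0.87255534, -0.4880266 ,  0.51567424],
       [ 0.        ,  0.        ,  0.        ,  1.        ]])}
top {'fovy': 49.129090819262125, 'cx': 258.6309970365023, 'cy': 193.1165963756795, 'extrinsics': array([[-0.0231422 , -0.9952102 ,  0.0949795 ,  0.39665813],
       [-0.99970686,  0.0237131 ,  0.00488637, -0.22370047],
       [-0.00711523, -0.09483857, -0.99546724,  1.08272841],
       [ 0.        ,  0.        ,  0.        ,  1.        ]])}
0.1 [ 0.17248089 -0.54827119  0.23089417] [-1.79943212e+02  3.95092365e-03  1.74642140e+01] 0.9993701756831179 0.0187
```

View pics/scene0.png

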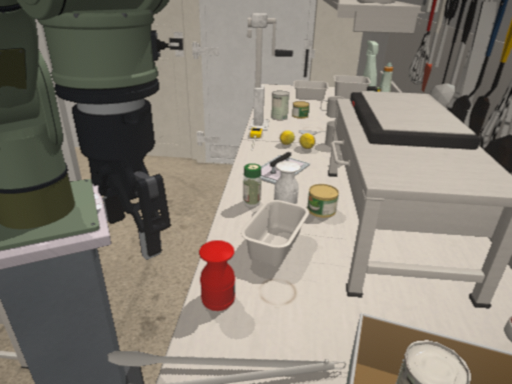

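View pics/top0.png

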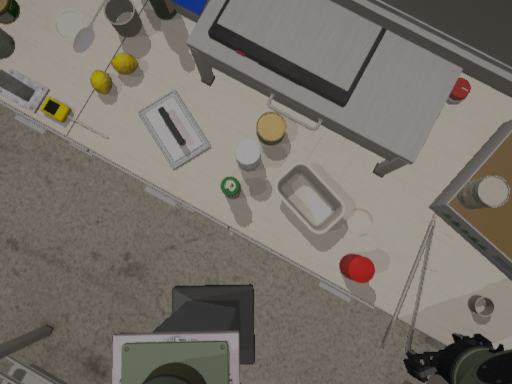

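The scene picture shows the lid at (285,168) with its black handle, the pan at (276,232), and the spice jar (252,183), glass pepper (288,185) and tin (322,200) between them. In the top picture the lid is at (174,129), the pan at (311,199), and the row is tin (271,128), pepper (249,155), spice jar (231,187). The red pepper look-alike at (357,267) is not meant. Next I'll enlarge that area and measure.

Run:
```python
from h import *
im=cv2.imread("pics/top0.png")
cv2.imwrite("pics/crop1.png",cv2.resize(im[70:250,120:380],None,fx=3,fy=3,interpolation=cv2.INTER_CUBIC))
g=cv2.cvtColor(im,cv2.COLOR_BGR2GRAY)
# handle
m=np.zeros_like(g); m[90:165,140:210]=(g[90:165,140:210]<75)*255
cs,_=cv2.findContours(m,0,2); c=max(cs,key=cv2.contourArea); (u,v),sz,a=cv2.minAreaRect(c)
print("handle px",u,v,sz,a); b=cv2.boxPoints(((u,v),sz,a))
P=np.array([onz("top",*p,.044) for p in b]); print(P.round(4),P.mean(0))
for k in range(2): print(np.linalg.norm(P[k+1]-P[k]),np.degrees(np.arctan2(*(P[k+1]-P[k])[[1,0]])))
for n,p,z in(("tin",(271,127),.058),("pepper",(248,152),.116),("spice",(231,186),.106),("lid",(174,129),.005),("pan",(311,199),.065)): print(n,onz("top",*p,z).round(3))
sc=cv2.imread("pics/scene0.png")
print("table leg/ edges", onz("top",206,84,0),onz("scene",355,292,0))
```

```text
handle px 171.38064575195312 126.07514953613281 (42.719093322753906, 6.51912784576416) 57.80426788330078
[[ 0.7143  0.0336  0.044 ]
 [ 0.723   0.0196  0.044 ]
 [ 0.6283 -0.0377  0.044 ]
 [ 0.6197 -0.0237  0.044 ]] [ 0.67131121 -0.00205401  0.044     ]
0.016491689162396735 -58.26068048110492
0.11063153768770878 -148.85838489683
tin [ 0.659 -0.253  0.058]
pepper [ 0.586 -0.196  0.116]
spice [ 0.508 -0.155  0.106]
lid [ 0.673 -0.001  0.005]
pan [ 0.476 -0.346  0.065]
table leg/ edges [ 0.7945073  -0.08529637  0.        ] [ 0.55530581 -0.53495257  0.        ]
```

View pics/crop1.png

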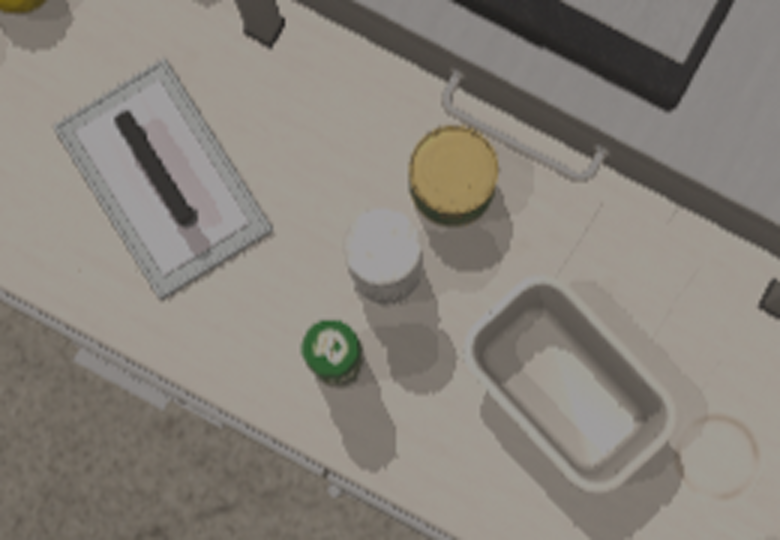

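The crop shows the lid (handle from (125,120) to (190,215)), the white-capped glass pepper at (383,250), the green-capped spice jar at (331,350), the tin at (453,172) and the pan's rim centred at about (570,383). The handle measures 110.6 x 16.5 mm, as it should. The only other candidates are the red shaker, which is ruled out by colour, and a single pan and a single lid. Next come the pan rim and a check from the second view.

Run:
```python
from h import *
im=cv2.imread("pics/top0.png"); hsv=cv2.cvtColor(im,cv2.COLOR_BGR2HSV)
for p in [(300,225),(345,190),(278,195),(311,165),(330,180),(340,215),(290,215)]: print(p,hsv[p[1],p[0]])
S=hsv[...,1].astype(int); 
for th in (22,26,30):
    m=np.zeros(S.shape,np.uint8); r=np.s_[155:240,268:352]; m[r]=((S[r]<th))*255
    m=cv2.morphologyEx(m,cv2.MORPH_OPEN,np.ones((2,2)))
    cs,_=cv2.findContours(m,0,2); c=max(cs,key=cv2.contourArea); R=cv2.minAreaRect(cv2.convexHull(c)); b=cv2.boxPoints(R)
    P=np.array([onz("top",*p,.065) for p in b]); print(th,R,P.mean(0).round(4))
    for k in range(2): print(np.linalg.norm(P[k+1]-P[k]).round(4),np.degrees(np.arctan2(*(P[k+1]-P[k])[[1,0]])).round(1))
    cv2.imwrite(f"pics/m{th}.png",m[150:245,260:360])
cv2.imwrite("pics/mm.png",np.vstack([cv2.resize(np.hstack([cv2.imread(f"pics/m{t}.png") for t in(22,26,30)]),None,fx=2.5,fy=2.5),cv2.resize(np.hstack([im[150:245,260:360]]*3),None,fx=2.5,fy=2.5)]))
# scene: handle
sc=cv2.imread("pics/scene0.png"); g=cv2.cvtColor(sc,cv2.COLOR_BGR2GRAY)
m=np.zeros_like(g); m[145:178,262:300]=(g[145:178,262:300]<75)*255
cs,_=cv2.findContours(m,0,2); c=max(cs,key=cv2.contourArea); (u,v),_,_=R=cv2.minAreaRect(c)
print(R,onz("scene",u,v,.037))
big=cv2.resize(sc[140:280,230:350],None,fx=4.2,fy=4.2,interpolation=cv2.INTER_CUBIC); cv2.imwrite("pics/crop2.png",big)
print(onz("top",384,168,0),onz("top",206,84,0))
```

```text
(300, 225) [ 17  29 124]
(345, 190) [ 16  27 158]
(278, 195) [ 22  18 158]
(311, 165) [ 15  27 149]
(330, 180) [ 15  28 147]
(340, 215) [ 19  18 156]
(290, 215) [ 13  28 126]
22 ((316.14654541015625, 203.14907836914062), (39.14195251464844, 19.67238426208496), 59.534454345703125) [ 0.4662 -0.3576  0.065 ]
0.0482 -60.9
0.0947 -151.6
26 ((297.9306640625, 200.85726928710938), (84.93753814697266, 68.68595123291016), 49.14461898803711) [ 0.4735 -0.3135  0.065 ]
0.1689 -50.3
0.2066 -141.2
30 ((310.5, 198.0), (84.0, 83.0), 90.0) [ 0.4798 -0.3444  0.065 ]
0.2034 -91.4
0.2047 177.5
((280.0343322753906, 159.05580139160156), (4.454828262329102, 21.6190185546875), 58.392494201660156) [ 0.67087652 -0.00371867  0.037     ]
[ 0.55774902 -0.54560398  0.        ] [ 0.7945073  -0.08529637  0.        ]
```

View pics/mm.png

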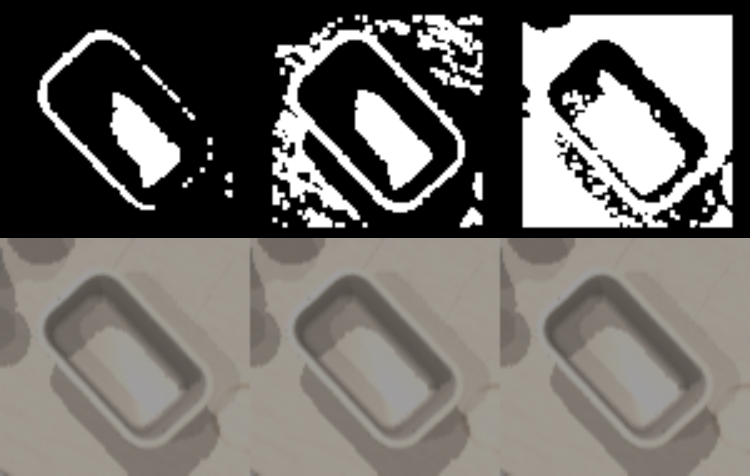

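View pics/crop2.png

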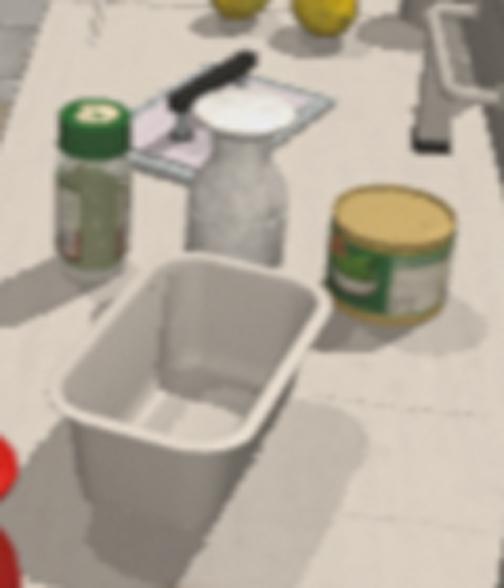

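The masks show the rim as a closed ring at S<26, running from (280,165) to (345,225) in the top picture. The scene crop shows the pan, jars and lid as expected. I'll take the ring's inner hole, whose centre is the rim's centre, and also try the outer hull.

Run:
```python
from h import *
im=np.mean([robot.capture("top").astype(float) for _ in range(4)],0).astype(np.uint8)
K=4; x0,y0=262,150
c=cv2.resize(im[150:245,262:360],None,fx=K,fy=K,interpolation=cv2.INTER_CUBIC)
S=cv2.GaussianBlur(cv2.cvtColor(c,cv2.COLOR_BGR2HSV)[...,1],(0,0),2)
def rep(t,c):
    c=(c.reshape(-1,2)+.5)/K-.5+[x0,y0]
    P=np.array([onz("top",*p,.065)[:2] for p in cv2.convexHull(c.astype(np.float32))[:,0]])
    R=cv2.minAreaRect(((P)*1000).astype(np.float32)); b=cv2.boxPoints(R); e=[b[1]-b[0],b[2]-b[1]]; l=max(e,key=np.linalg.norm)
    print(t,np.array(R[0]).round(1),np.array(R[1]).round(1),"long axis",round(np.degrees(np.arctan2(l[1],l[0]))%180,1))
for th in(22,23,24,25):
    m=(S<th).astype(np.uint8)*255
    cs,h=cv2.findContours(m,cv2.RETR_CCOMP,cv2.CHAIN_APPROX_NONE)
    for k,q in enumerate(cs):
        if cv2.contourArea(q)>15000: rep((th,"hole" if h[0,k,3]>=0 else "outer"),q)
```

```text
(23, 'outer') [ 486.2 -334. ] [188.7 111.4] long axis 41.3
(23, 'hole') [ 481.2 -342.6] [161.9  94.8] long axis 41.3
(24, 'outer') [ 483.4 -324.8] [197.3 131. ] long axis 40.9
(24, 'hole') [ 481.2 -342.5] [161.2  94.1] long axis 41.3
(25, 'outer') [ 472.4 -311.2] [210.4 201.7] long axis 22.8
(25, 'hole') [ 481.2 -342.3] [160.8  93.4] long axis 41.2
```

{"method": "move_arm", "body": {"motion": [[0, 0, 2, 38, 41, 0, 1], [0, 0, 4, 65, 71, 0, 1], [0, 0, 6, 92, 101, 0, 1], [0, 0, 8, 119, 131, 0, 1], [0, 0, 10, 146, 160, 0, 1], [0, 0, 12, 173, 190, 0, 1], [0, 0, 13.7, 200, 219, 0, 1], [0, 0, 13.7, 227, 249, 0, 1], [0, 0, 13.7, 254, 278, 0, 1], [0, 0, 13.7, 281, 308, 0, 1], [0, 0, 13.7, 308, 337, 0, 1], [0, 0, 13.7, 335, 367, 0, 1]]}}

```text
time_s: 1.3
tcp_pos: [0.5087, -0.1797, 0.2314]
ee_rot: [180.0, -0.0, 31.2]
ft_force: [0.8, -1.0, 0.1]
grip_width: 1.002
grip_force: 0.0
```

{"method": "move_arm", "body": {"motion": [[0, 0, 0, 27, 29, 0, 1], [0, 0, 0, 54, 59, 0, 1], [0, 0, 0, 81, 88, 0, 1], [0, 0, 0, 108, 118, 0, 1], [0, 0, 0, 135, 148, 0, 1], [0, 0, 0, 163, 179, 0, 1], [0, 0, 0, 163, 179, -40, 1], [0, 0, 0, 163, 179, -80, 1], [0, 0, 0, 163, 179, -110, 1], [0, 0, 0, 163, 179, -130, 1], [0, 0, 0, 163, 179, -130, 1], [0, 0, 0, 163, 179, -130, 1]]}}

```text
time_s: 2.3
tcp_pos: [0.6705, -0.0025, 0.1013]
ee_rot: [-180.0, 0.0, 31.2]
ft_force: [0.5, 0.1, 0.8]
grip_width: 0.998
grip_force: 0.0
```

Run:
```python
from h import *
for n in("scene","top"): cv2.imwrite(f"pics/{n}2.png",robot.capture(n))
a=cv2.imread("pics/scene2.png")[60:220,200:380]; b=cv2.imread("pics/top2.png")[60:220,90:270]
cv2.imwrite("pics/c3.png",cv2.resize(np.hstack([a,b]),None,fx=2.2,fy=2.2,interpolation=cv2.INTER_CUBIC))
print(robot.get_state()["qpos"])
```

```text
[ -2.74258025  57.8584675    0.57063858  70.04571491  -0.61603323
  51.9691566  -60.90378209]
```

View pics/c3.png

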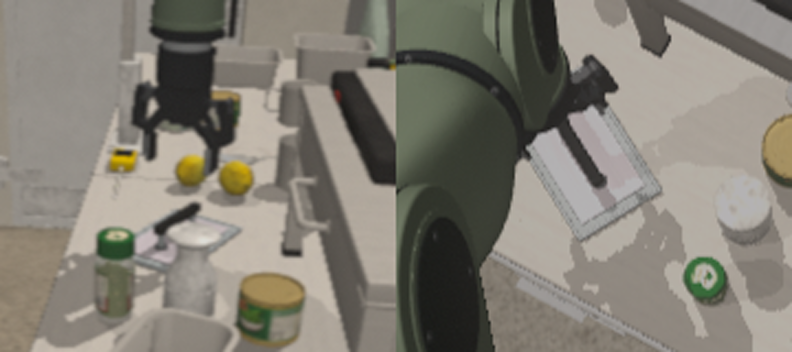

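The scene half shows the open fingers above the handle at (178,220). The top half shows the handle (585,150) running between the two fingers, perpendicular to their closing line. So I go down and grip.

{"method": "move_arm", "body": {"motion": [[0, 0, 0, 0, 0, -30, 1], [0, 0, 0, 0, 0, -55, 1], [0, 0, 0, 0, 0, -70, 1], [0, 0, 0, 0, 0, -78, 1], [0, 0, 0, 0, 0, -82, 1], [0, 0, 0, 0, 0, -82, 1], [0, 0, 0, 0, 0, -82, -1], [0, 0, 0, 0, 0, -82, -1], [0, 0, 0, 0, 0, -82, -1], [0, 0, 0, 0, 0, -82, -1], [0, 0, 0, 0, 0, -82, -1], [0, 0, 0, 0, 0, -82, -1]], "grip_force": 80}}

```text
time_s: 3.4
tcp_pos: [0.6708, -0.0025, 0.0197]
ee_rot: [180.0, -0.0, 31.2]
ft_force: [0.4, -1.1, 3.2]
grip_width: 0.172
grip_force: 78.0
```

{"method": "move_arm", "body": {"motion": [[0, 0, 0, 0, 0, 0, -1], [0, 0, 0, 0, 0, 0, -1], [0, 0, 0, 0, 0, 0, -1], [0, 0, 0, 0, 0, 0, -1], [0, 0, 0, 0, 0, 0, -1], [0, 0, 0, 0, 0, 0, -1]]}}

```text
time_s: 3.9
tcp_pos: [0.6708, -0.0025, 0.0197]
ee_rot: [180.0, -0.0, 31.2]
ft_force: [-1.5, -1.3, 5.2]
grip_width: 0.169
grip_force: 79.1
```

{"method": "move_arm", "body": {"motion": [[0, 0, 0, 0, 0, 5, -1], [0, 0, 0, 0, 0, 15, -1], [0, 0, 0, 0, 0, 30, -1], [0, 0, 0, 0, 0, 50, -1], [0, 0, 0, 0, 0, 70, -1], [0, 0, 0, 0, 0, 90, -1], [0, 0, 0, 0, 0, 110, -1], [0, 0, 0, 0, 0, 130, -1], [0, 0, 0, 0, 0, 150, -1], [0, 0, 0, 0, 0, 165, -1], [0, 0, 0, 0, 0, 170, -1], [0, 0, 0, 0, 0, 170, -1]]}}

```text
time_s: 4.9
tcp_pos: [0.6709, -0.0025, 0.1907]
ee_rot: [180.0, -0.1, 31.2]
ft_force: [1.1, -0.5, -2.7]
grip_width: 0.169
grip_force: 78.2
```

Run:
```python
from h import *
for n in("scene","top"): cv2.imwrite(f"pics/{n}3.png",robot.capture(n))
a=cv2.imread("pics/scene3.png")[60:220,200:380]; b=cv2.imread("pics/top3.png")[60:220,90:270]
cv2.imwrite("pics/c4.png",cv2.resize(np.hstack([a,b]),None,fx=2.2,fy=2.2,interpolation=cv2.INTER_CUBIC))
s=robot.get_state(); print(s["tcp_pos"],s["ft_force"],s["ft_torque"],s["grip_width"])
```

```text
[ 0.67019626 -0.00243441  0.18857126] [-0.41415448 -0.46590926 -1.82774518] [ 0.00839626  0.03774581 -0.02447876] 0.17281144904593604
```

View pics/c4.png

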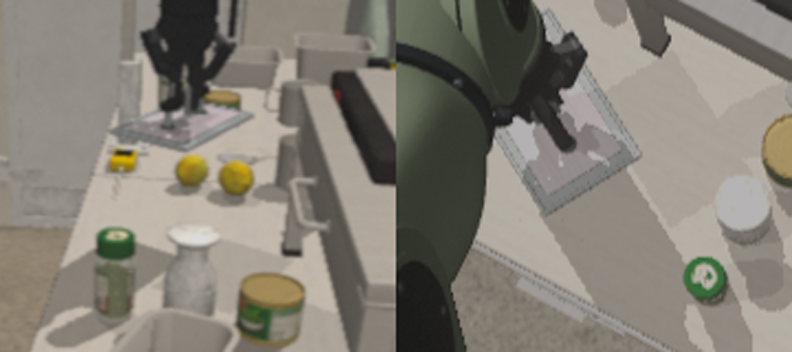

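The lid is off the worktop, held at its middle and level (scene half at (180,125)), with its top-view outline at (565,125). Now I carry it over the row, bowed slightly away from the bench.

{"method": "move_arm", "body": {"motion": [[0, 0, 0, -8, -8, 0, -1], [0, 0, 1, -24, -26, 0, -1], [0, 0, 2, -42, -46, 0, -1], [0, 0, 3, -60, -68, 0, -1], [0, 0, 4, -78, -90, 0, -1], [0, 0, 5, -95, -112, 0, -1], [0, 0, 6, -110, -135, 0, -1], [0, 0, 7, -124, -158, 0, -1], [0, 0, 8, -136, -181, 0, -1], [0, 0, 9, -147, -204, 0, -1], [0, 0, 10, -156, -227, 0, -1], [0, 0, 10.1, -164, -250, 0, -1]]}}

```text
time_s: 6.0
tcp_pos: [0.5054, -0.2534, 0.1884]
ee_rot: [-179.9, 0.0, 41.3]
ft_force: [0.3, 0.3, -1.9]
grip_width: 0.169
grip_force: 78.2
```

{"method": "move_arm", "body": {"motion": [[0, 0, 0, -7, -22, 0, -1], [0, 0, 0, -13, -44, 0, -1], [0, 0, 0, -18, -64, 0, -1], [0, 0, 0, -22, -78, 0, -1], [0, 0, 0, -25, -87, 0, -1], [0, 0, 0, -26, -90, 0, -1], [0, 0, 0, -26, -90, 0, -1], [0, 0, 0, -26, -90, -15, -1], [0, 0, 0, -26, -90, -30, -1], [0, 0, 0, -26, -90, -38, -1], [0, 0, 0, -26, -90, -40, -1], [0, 0, 0, -26, -90, -40, -1]]}}

```text
time_s: 7.0
tcp_pos: [0.4808, -0.3418, 0.149]
ee_rot: [-179.9, -0.0, 41.3]
ft_force: [0.3, -0.2, -1.6]
grip_width: 0.173
grip_force: 78.2
```

Run:
```python
from h import *
for n in("scene","top"): cv2.imwrite(f"pics/{n}4.png",robot.capture(n))
a=cv2.imread("pics/scene4.png")[110:300,190:370]; b=cv2.imread("pics/top4.png")[100:290,220:400]
cv2.imwrite("pics/c5.png",cv2.resize(np.hstack([a,b]),None,fx=2.2,fy=2.2,interpolation=cv2.INTER_CUBIC))
s=robot.get_state(); print(s["tcp_pos"],s["ee_rot"],s["ft_force"],s["grip_width"])
```

```text
[ 0.48095401 -0.34228452  0.14988361] [ 1.79968328e+02 -1.79176855e-02  4.12844337e+01] [-0.02739672  0.30087188 -1.34363785] 0.16452282158159431
```

View pics/c5.png

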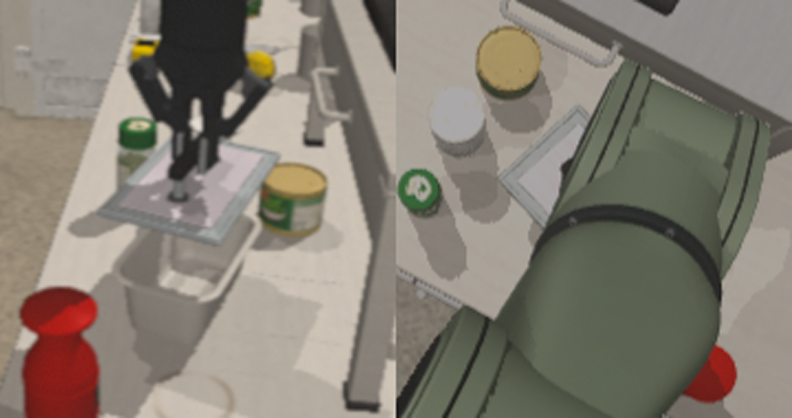

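The lid hovers over the pan, the row stands untouched, and the clearance to the jars is about 3 cm or more. The scene half shows the lid's corners at (100,210), (215,242) and (278,155), above the rim. I lower it to 2 cm over the rim.

{"method": "move_arm", "body": {"motion": [[0, 0, 0, 0, 0, -8, -1], [0, 0, 0, 0, 0, -18, -1], [0, 0, 0, 0, 0, -28, -1], [0, 0, 0, 0, 0, -36, -1], [0, 0, 0, 0, 0, -41, -1], [0, 0, 0, 0, 0, -44, -1], [0, 0, 0, 0, 0, -44, -1], [0, 0, 0, 0, 0, -44, -1], [0, 0, 0, 0, 0, -44, -1]]}}

```text
time_s: 7.85
tcp_pos: [0.4807, -0.3426, 0.1056]
ee_rot: [180.0, -0.0, 41.3]
ft_force: [0.5, -0.4, -2.1]
grip_width: 0.17
grip_force: 78.3
```

Run:
```python
from h import *
for n in("scene","top"): cv2.imwrite(f"pics/{n}5.png",robot.capture(n))
a=cv2.imread("pics/scene5.png")[180:290,215:335]
cv2.imwrite("pics/c6.png",cv2.resize(a,None,fx=5,fy=5,interpolation=cv2.INTER_CUBIC))
s=robot.get_state(); print(s["tcp_pos"],s["ee_rot"],s["ft_force"],s["grip_width"])
# predicted pixel of lid underside corners & pan rim corners in the scene crop
c=robot.calibration("scene"); T=np.linalg.inv(c["extrinsics"]); f=192/np.tan(np.radians(c["fovy"]/2))
def corners(w,l,z,x=.481,y=-.3423,a=41.3):
    u=np.array([np.cos(np.radians(a)),np.sin(np.radians(a))]); v=np.array([-u[1],u[0]])
    for i,j in((1,1),(1,-1),(-1,-1),(-1,1)):
        p=T@np.r_[np.array([x,y])+u*l/2*i+v*w/2*j,z,1]; q=np.array([c["cx"]+f*p[0]/p[2],c["cy"]+f*p[1]/p[2]]); yield ((q-[215,180])*5).round(0)
print("lid",*corners(.116,.184,.0895)); print("rim",*corners(.110,.177,.065))
```

```text
[ 0.4806956  -0.34256239  0.10562219] [ 1.79973976e+02 -9.00486532e-03  4.12634879e+01] [ 0.78911009 -0.17226896 -1.38551799] 0.17136213443773907
lid [264.  33.] [501.  87.] [362. 305.] [ 86. 229.]
rim [265.  82.] [487. 136.] [353. 350.] [ 97. 277.]
```

View pics/c6.png

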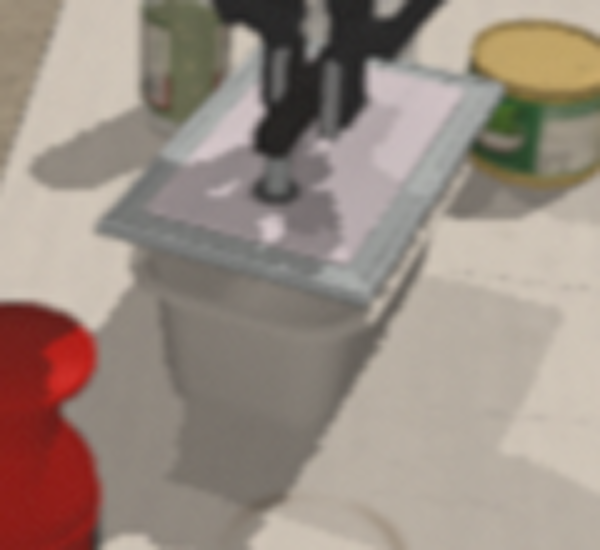

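The lid sits level and square over the pan. Its corners at (503,87), (368,300) and (97,228) are within about 2 raw pixels of the predicted ones, and a clear gap shows above the rim. By the TCP height the underside is at about 86 mm, 21 mm over the rim. I'm handing it in.

```bash
python3 -c "
from workcell import robot
print(robot.close_job())"
```

```text
the job is handed in; nothing more can be done
None
```

The job is handed in: the lid is still held level about 2 cm above the pan's rim, squared up with the pan and centred to within about 3 mm by the camera check; it never touched the pan, and the pan, jars and tin look unmoved.

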